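Stop the pump and fish the glass bar out of the coolant tray

ROBOT

A 6-joint arm with a two-finger parallel gripper is mounted at the origin on the work surface. World frame = base frame: x ahead of the robot, y to its left, z up, the work surface at z = 0. Lengths are in m, angles in rad, forces in N, time in s.
With the tool pointing down it reaches from about 0.375 to 0.9 m from the base axis. Payload 3.1 kg.
Tool frame: the origin (TCP) lies on the centre line of the jaws, within the pads' length; the fingertips stand 11 mm ahead of it and the grasp point (between the pads) lies 8 mm behind it; x points along the fingers, y is the direction in which the jaws open and shut, and the axes are right-handed (so a half turn about x gives the same grasp; the last joint's range is limited). The gripper opens to 87 mm and grips with 3 to 60 N. Pads are 19 mm wide; open, the fingers measure 117 mm over their backs; the gripper's body (75 mm by 190 mm) begins 51 mm behind the grasp point.
Start: joints at [-1.296, 0.527, 1.433, -0, 1.181, -0.178], TCP at [0.274, -0.562, 0.234] pointing down, gripper open.
Joint ranges: [-3.08, 3.08], [-0.75, 2.2], [0.22, 2.44], [-1.43, 4.57], [0, 2.65], [-2.85, 2.85]. Speed limits (rad/s): [2.79, 2.79, 3.14, 3.14, 3.14, 3.14].

INTERFACE

Orientations are given as a unit quaternion [x, y, z, w].
In Python, from rig import robot, camera, camera_info gives the robot as it stands.
- The arm moves only by the shell command python3 -m inch 'ROWS' [FORCE]. ROWS is JSON, a list that holds one entry, the list of rows, each a list of 5 numbers: the shift along the tool's x, y, z in cm, then the turn about the tool's x in rad, then the opening, from 0 (shut) to 1 (fully open). A call has 1 to 8 rows; each row shifts and turns the pose as measured when the row begins, along the tool's axes as they then stand; what a row does not reach is not made up. A row lasts 1/12 s, in which the tool goes at most 41.7 mm and 7.16 degrees, less where a joint would pass 70% of its speed; a pose out of reach is approached as far as the arm can. A call with a gripper value outside its range is refused whole. The fingers move at their own pace and stop on an object; FORCE is the grip in N (left out, the last holds). Time passes only in rows, so rows that do not move let the fingers close. It gives the time, the measured TCP pose, the force and the opening at its end, in the units of the state.
- robot.get_obs(): the state, without advancing time (a new reading comes with each control period).
- camera(name): name is "scene" or "top" or "wrist"; returns the picture (384x512x3 uint8, red, green, blue); there is no depth.
- camera_info(name): a dict with "camera_matrix" (3x3 intrinsics, pixels), "dist" ([k1, k2, p1, p2, k3] as OpenCV has them; the pictures are not rectified), "rvec" (rotation vector, rad) and "tvec" (3), from world to camera coordinates, as OpenCV has them. Camera axes: x right, y down, z forward; pixel columns grow to the right and rows downward; lengths in m; the calibration is good to about 2 mm. A picture is of the moment at which its call begins: read the wrist's pose just before it. camera_info takes no time and is no camera call; for the wrist camera it gives the pose at the moment of the call.
- robot.hand_in(): hands the job in, once; it reports no verdict.
The state is a dict: "time": time; "q": joint angles; "joint_velocities": joint speeds; "joint_torque": joint torques, N m; "position": TCP position; "tool_rot": TCP orientation; "ft_force": force on the tool from outside, world axes, zero at the start; "moment": the same for the moment, N m; "grip_width": finger opening in m.
Only numpy, scipy, OpenCV 4.12 (cv2) and the standard library are available. Lean on these libraries where they do the work, as an engineer would, in place of code of your own. Each camera call takes 0.05 s, during which the arm holds its last target. There are 200 camera calls.

TASK

Push the recessed stop button of the pump box all the way in with the tip of the stylus, then lay the stylus down on the bench, clear of the tray. Grip the glass bar in the covered coolant tray, tilt it out through the opening in the cover (the bar is longer than the opening, so one end must come up first) and finish while holding it still over the tray, all of it at least 4 cm above the cover. Leave the jar, the small glass block and the cup where they are.

Things in the scene. Friction and masses are not known exactly. Their poses are not given: they have to be found in the camera images.
- tray: Fixed white coolant tray, 380 (x) x 180 (y) mm outside, origin at the centre of its underside on the bench. Walls and floor 6 mm thick (inside 368 x 168 mm, floor 6 mm above the bench). A fixed grey cover closes it, underside 60 mm and top 64 mm above the bench, with one central opening 210 (x) x 140 (y) mm; the tray is hollow for 79 mm beyond each end of the opening.
- opening (a point): Centre of the opening in the tray's cover, at the cover's top face, 64 mm above the bench; axes as the tray's (x along its length).
- bar: Loose cast bar of green glass, 260 x 22 x 30 mm (length x, width y, height z), about 0.42 kg, lying on the tray floor roughly along the tray's length; its middle shows in the opening and each end lies 10 to 40 mm under the cover. Origin: centre of its underside; x along its length.
- bar_end0 (a point): Centre of the bar's end face at -130 mm along its x axis, 15 mm above its underside.
- bar_end1 (a point): Centre of the bar's end face at +130 mm along its x axis, 15 mm above its underside.
- pump_box: Grey pump control box fixed to the bench, 90 (x) x 130 (y) x 100 mm high. Origin: centre of its underside; its front looks along its own -x, roughly towards the robot, and holds the stop button in a square steel collar, which stands out from that side only and is seen from above too.
- button_recess (a point): Centre of the mouth of the square recess (18 x 18 mm), in a 36 mm square steel collar that stands 8 mm proud of the pump box's front: 53 mm ahead (-x) of the box's origin, 55 mm above the bench. Axes as the box's: pushing goes along +x. The steel button, 15 mm across, sits 6 mm inside the mouth.
- stop (a joint): Travel of the spring stop button into the box, in m: 0 released, 0.006 fully in. The spring takes 1 N to start and 4 N fully in; it springs back.
- stylus: Loose stylus lying on the bench, about 50 g: black square-edged handle 90 mm long, 16 mm wide, 20 mm high, with a steel rod 6 mm across and 55 mm long from its front (+x) end, 10 mm above the underside. Origin: centre of the handle's underside; x points to the tip. It lies roughly aimed at the pump box.
- stylus_tip (a point): End of the stylus's rod, 100 mm ahead of the stylus's origin and 10 mm above its underside.
- grit_jar: Bystander: jar, 64 mm across, 80 mm high; origin centre of its underside. Not to be moved.
- glass_block: Bystander: green glass block 60 x 45 x 30 mm; origin centre of its underside. Not to be moved.
- rinse_cup: Bystander: white cup, 72 mm across, 70 mm high; origin centre of its underside. Not to be moved.

How it is judged:
By the outcome, as a careful person would: the job done as asked, in the order asked, and still so for the second after the job is handed in, while the arm keeps its last pose, push and grip.
It also fails if it takes over 64 s, if anything falls off the work surface, if the arm or the gripper's body presses on something with over 40 N, if the wrist force passes 120 N, or if a joint passes its speed limit or range.

## Working session

There is one attempt and no reset: what is moved stays moved. The work goes in short steps, Python scripts to look and compute and a shell command to move; the robot and the scene stay as the last step left them, time stands still between calls to the robot, and variables do not carry over. Pictures are saved under pics/ and viewed, about 8 in all and at most 12, crops included, and the job is handed in when it is done.

```bash
ls; mkdir -p pics; python3 - <<'E'
from rig import robot,camera,camera_info
import cv2,numpy as np
o=robot.get_obs();print({k:np.round(v,3) for k,v in o.items()})
ims=[]
for n in ["scene","top"]:
    im=camera(n);cv2.imwrite(f"pics/{n}0.png",im[:,:,::-1]);i=camera_info(n)
    print(n,{k:np.round(v,3).tolist() for k,v in i.items()})
E
```

```text
pics
{'time': np.float64(0.0), 'q': array([-1.296,  0.528,  1.434, -0.   ,  1.181, -0.179]), 'joint_velocities': array([-0.001, -0.002, -0.001, -0.   , -0.001, -0.001]), 'joint_torque': array([ 2.0000e-03, -4.4003e+01, -1.7660e+01,  6.3000e-02,  5.8000e-02,
       -0.0000e+00]), 'position': array([ 0.274, -0.561,  0.233]), 'tool_rot': array([-0.689, -0.16 ,  0.689, -0.158]), 'ft_force': array([0.68 , 0.025, 0.688]), 'moment': array([-0.048,  0.016, -0.003]), 'grip_width': np.float64(0.087)}
scene {'camera_matrix': [[447.464, 0.0, 253.506], [0.0, 447.464, 190.308], [0.0, 0.0, 1.0]], 'dist': [-0.039, 0.0, 0.0, 0.0, 0.0], 'rvec': [0.959, 2.563, -0.931], 'tvec': [0.381, -0.224, 1.432]}
top {'camera_matrix': [[416.033, 0.0, 258.725], [0.0, 416.033, 185.011], [0.0, 0.0, 1.0]], 'dist': [-0.103, 0.0, 0.0, 0.0, 0.0], 'rvec': [2.154, -2.202, 0.08], 'tvec': [0.052, 0.53, 1.293]}
```

View pics/top0.png

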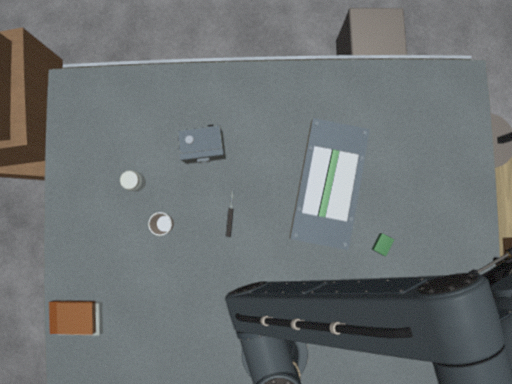

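View pics/scene0.png

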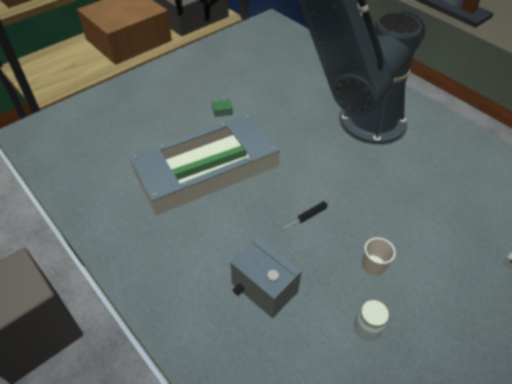

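The top view shows the stylus at (230,220) with its tip at (233,193), aimed at the pump box at (202,144), whose collar is at (203,160). The tray is at (331,183) with the bar in its opening. The jar (130,181), cup (160,224) and glass block (383,244) are all away from the work. In the scene view the stylus is at (310,213), the box at (265,275) and the tray at (207,160).

```bash
cat > h.py <<'E'
from rig import robot,camera,camera_info
import cv2,numpy as np
from scipy.spatial.transform import Rotation as R
def rays(uv,i):
    uv=np.asarray(uv,float).reshape(-1,1,2)
    p=cv2.undistortPoints(uv,np.array(i["camera_matrix"]),np.array(i["dist"])).reshape(-1,2)
    M=cv2.Rodrigues(np.array(i["rvec"],float))[0];t=np.array(i["tvec"],float).ravel()
    return -M.T@t,np.c_[p,np.ones(len(p))]@M
def plane(uv,i,z):
    c,d=rays(uv,i);return c+d*((z-c[2])/d[:,2])[:,None]
def tri(uv1,i1,uv2,i2):
    (c1,d1),(c2,d2)=rays(uv1,i1),rays(uv2,i2);out=[]
    for a,b in zip(d1,d2):
        s=np.linalg.lstsq(np.c_[a,-b],c2-c1,rcond=None)[0];p,q=c1+s[0]*a,c2+s[1]*b
        out.append(np.r_[(p+q)/2,np.linalg.norm(p-q)])
    return np.array(out)
def blob(mask,roi):
    x0,y0,x1,y1=roi;m=np.zeros_like(mask,np.uint8);m[y0:y1,x0:x1]=mask[y0:y1,x0:x1]
    c=max(cv2.findContours(m,cv2.RETR_EXTERNAL,cv2.CHAIN_APPROX_NONE)[0],key=cv2.contourArea)
    return c.reshape(-1,2)
def pose():
    o=robot.get_obs();r=R.from_quat(o["tool_rot"]).as_matrix()
    return o,np.array(o["position"]),r
E
python3 - <<'E'
from h import *
np.set_printoptions(precision=4,suppress=True)
T=cv2.imread("pics/top0.png");S=cv2.imread("pics/scene0.png");it,is_=camera_info("top"),camera_info("scene")
def bx(c): 
    r=cv2.minAreaRect(c.astype(np.float32));return r
g=lambda im:cv2.inRange(cv2.cvtColor(im,cv2.COLOR_BGR2HSV),(45,90,40),(80,255,255))
k=lambda im:(im.max(2)<38).astype(np.uint8)
for nm,f,rt,rs,z in [("handle",k,(215,200,245,245),(290,190,335,230),.02),("bar",g,(300,130,365,230),(160,125,260,190),.036)]:
    a=blob(f(T),rt);b=blob(f(S),rs)
    ra,rb=bx(a),bx(b);print(nm,ra,rb,len(a),len(b))
    print(" tri centre",tri([ra[0]],it,[rb[0]],is_))
    print(" top box",plane(cv2.boxPoints(ra),it,z))
# tray cover corners (top) and box
v=np.hstack([cv2.resize(T[110:250,285:395],None,fx=3.6,fy=3.6,interpolation=2),cv2.resize(T[115:245,165:255],None,fx=3.877,fy=3.877,interpolation=2)[:504]])
print(v.shape);cv2.imwrite("pics/crop.png",v)
E
```

```text
Traceback (most recent call last):
  File "h.py", line 19, in blob
    c=max(cv2.findContours(m,cv2.RETR_EXTERNAL,cv2.CHAIN_APPROX_NONE)[0],key=cv2.contourArea)
ValueError: max() iterable argument is empty
```

```bash
python3 - <<'E'
from h import *
np.set_printoptions(precision=4,suppress=True)
T=cv2.imread("pics/top0.png");S=cv2.imread("pics/scene0.png");it,is_=camera_info("top"),camera_info("scene")
bx=lambda c:cv2.minAreaRect(c.astype(np.float32))
print("vals",T[222,230],T[222,240],S[211,315],T[185,329],S[160,205])
g=lambda im:((im[:,:,1].astype(int)-im[:,:,2]>35)&(im[:,:,1].astype(int)-im[:,:,0]>35)).astype(np.uint8)
def k(im): 
    m=im.max(2); return (m<58).astype(np.uint8)
for nm,f,rt,rs,z in [("handle",k,(215,200,245,245),(290,190,335,230),.02),("bar",g,(300,130,365,230),(160,125,260,190),.036)]:
    a=blob(f(T),rt);b=blob(f(S),rs)
    ra,rb=bx(a),bx(b);print(nm,ra,rb,len(a),len(b))
    print(" tri centre",tri([ra[0]],it,[rb[0]],is_))
    print(" top box",plane(cv2.boxPoints(ra),it,z))
v=np.hstack([cv2.resize(T[110:250,285:395],None,fx=3.6,fy=3.6,interpolation=2),cv2.resize(T[115:245,165:255],(349,504),interpolation=2)])
print(v.shape);cv2.imwrite("pics/crop.png",v)
E
```

```text
vals [58 62 67] [123 123 113] [36 36 33] [130 171 122] [ 85 138  77]Traceback (most recent call last):
  File "<stdin>", line 10, in <module>
  File "h.py", line 19, in blob
    c=max(cv2.findContours(m,cv2.RETR_EXTERNAL,cv2.CHAIN_APPROX_NONE)[0],key=cv2.contourArea)
ValueError: max() iterable argument is empty
```

```bash
python3 - <<'E'
from h import *
np.set_printoptions(precision=4,suppress=True)
T=cv2.imread("pics/top0.png");S=cv2.imread("pics/scene0.png");it,is_=camera_info("top"),camera_info("scene")
v=np.hstack([cv2.resize(T[110:250,285:395],None,fx=3.6,fy=3.6,interpolation=2),cv2.resize(T[115:245,165:255],(349,504),interpolation=2)])
cv2.imwrite("pics/crop.png",v)
bx=lambda c:cv2.minAreaRect(c.astype(np.float32))
g=lambda im:((im[:,:,1].astype(int)-im[:,:,2]>30)&(im[:,:,1].astype(int)-im[:,:,0]>30)).astype(np.uint8)
k=lambda im:(im.max(2)<85).astype(np.uint8)
for nm,f,rt,rs,z in [("handle",k,(215,200,245,245),(290,190,335,230),.02),("bar",g,(300,130,365,230),(160,125,260,190),.036)]:
    a=blob(f(T),rt);b=blob(f(S),rs)
    ra,rb=bx(a),bx(b);print(nm,ra,rb,len(a),len(b))
    print(" tri centre",tri([ra[0]],it,[rb[0]],is_))
    print(" top box",plane(cv2.boxPoints(ra),it,z))
E
```

```text
handle ((229.1885223388672, 222.42625427246094), (4.798394203186035, 27.251258850097656), 5.19442892074585) ((312.36529541015625, 211.41192626953125), (8.27787971496582, 32.03179931640625), 59.74356460571289) 60 64
 tri centre [[0.4163 0.1356 0.0097 0.0033]]
 top box [[0.3737 0.1482 0.02  ]
 [0.4588 0.1389 0.02  ]
 [0.4571 0.1239 0.02  ]
 [0.3721 0.1332 0.02  ]]
bar ((328.5589904785156, 182.84222412109375), (6.170164585113525, 66.91889953613281), 12.380759239196777) ((207.86717224121094, 159.61477661132812), (6.226423263549805, 73.347900390625), 70.97439575195312) 139 143
 tri centre [[ 0.5291 -0.175   0.0393  0.0074]]
 top box [[ 0.4328 -0.143   0.036 ]
 [ 0.6373 -0.1952  0.036 ]
 [ 0.6327 -0.2142  0.036 ]
 [ 0.4283 -0.1617  0.036 ]]
```

View pics/crop.png

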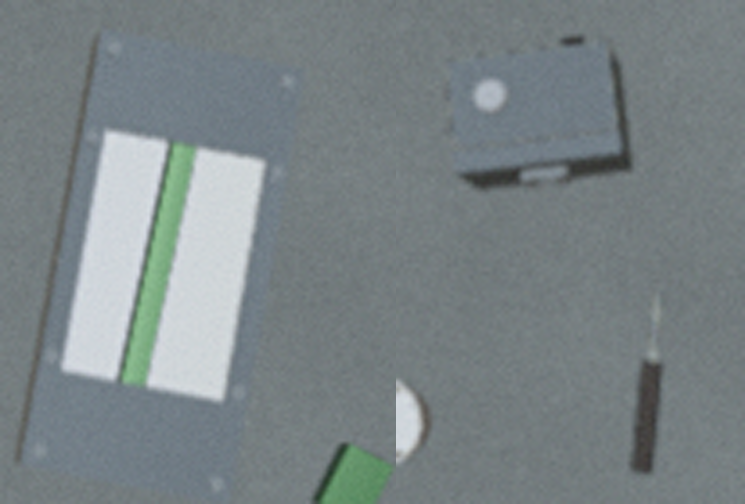

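The left half of the crop shows the white opening with corners at about (105,130), (265,157), (225,402) and (62,372), and the bar slightly askew in it. On the right, the box's collar is at (545,174) and the stylus tip at (657,293).

```bash
python3 - <<'E'
from h import *
np.set_printoptions(precision=4,suppress=True)
it=camera_info("top")
c=np.array([(105,130),(265,157),(225,402),(62,372)])/3.6+(285,110)
p=plane(c,it,.064);print("opening",p[:,:2],p.mean(0),[np.linalg.norm(p[i]-p[(i+1)%4]) for i in range(4)])
f=np.array([(452-396,62),(608-396,40),(623-396,155),(455-396,172)])/3.877+(165,115)
p=plane(f,it,.1);print("boxtop",p[:,:2],p.mean(0),[np.linalg.norm(p[i]-p[(i+1)%4]) for i in range(4)])
print("collar",plane(np.array([(545-396,176)])/3.877+(165,115),it,.073))
print("tip",plane(np.array([(657-396,293)])/3.877+(165,115),it,.01))
o,P,M=pose();print(P,"\n",M)
i=camera_info("wrist");Mw=cv2.Rodrigues(np.array(i["rvec"]))[0];print("wristcam",-Mw.T@i["tvec"],Mw, i["camera_matrix"])
E
```

```text
opening [[ 0.6444 -0.1332]
 [ 0.6184 -0.2703]
 [ 0.4099 -0.2277]
 [ 0.4385 -0.0901]] [ 0.5278 -0.1803  0.064 ] [np.float64(0.13956633770991922), np.float64(0.21280908722449898), np.float64(0.1405676366147007), np.float64(0.2103741258318922)]
boxtop [[0.6939 0.2762]
 [0.708  0.154 ]
 [0.6174 0.1435]
 [0.6073 0.274 ]] [0.6567 0.2119 0.1   ] [np.float64(0.12295184610260637), np.float64(0.09124665314542764), np.float64(0.13092173937769797), np.float64(0.0866129445791801)]
collar [[0.6063 0.2078 0.073 ]]
tip [[0.5162 0.1251 0.01  ]]
[ 0.2738 -0.5611  0.2327] 
 [[-0.0005  0.4384 -0.8988]
 [ 0.0019 -0.8988 -0.4384]
 [-1.     -0.0019 -0.0004]]
wristcam [ 0.3399 -0.5292  0.3846] [[ 0.4381 -0.8989 -0.0017]
 [-0.8656 -0.4224  0.2687]
 [-0.2423 -0.1162 -0.9632]] [[275.6823   0.     254.4332]
 [  0.     275.6823 193.2627]
 [  0.       0.       1.    ]]
```

```bash
cat >> h.py <<'E'
def todo(xyz,yaw):
    """remaining shift (cm, tool axes) and turn (rad) to TCP xyz with -tool z heading at yaw deg"""
    o,P,M=pose();a=-M[:,2];w=(np.deg2rad(yaw)-np.arctan2(a[1],a[0])+np.pi)%(2*np.pi)-np.pi
    print("P",P.round(4),"yaw",np.rad2deg(np.arctan2(a[1],a[0])).round(2),"w",round(float(o["grip_width"]),4),"F",np.round(o["ft_force"],1),"t",round(float(o["time"]),2))
    print("shift cm",(M.T@(np.array(xyz)-P)*100).round(2),"turn",round(-w,3))
E
python3 -m inch '[[[0,0,0,0.12,1],[0,0,0,0.12,1],[0,0,0,0.12,1],[0,0,0,0.12,1],[0,0,0,0.08,1]]]'
python3 -c "
from h import *
todo([.4155,.136,.15],-6.2)"
```

```text
time: 0.52
position: [0.2732, -0.559, 0.2296]
tool_rot: [-0.705, 0.043, 0.707, 0.049]
ft_force: [-0.0, 0.5, -0.1]
grip_width: 0.0871
P [ 0.2732 -0.559   0.2296] yaw -7.43 w 0.0871 F [-0.   0.5 -0.1] t 0.52
shift cm [  8.51 -70.69  -5.15] turn -0.021
```

```bash
python3 -m inch '[[[0,-3.5,-2,0,1],[0,-3.5,-2,0,1],[0,-3.5,-2,0,1],[0,-4,-1,0,1],[0,-4,0,0,1],[0,-4,0,0,1],[0,-4,0,0,1],[0,-4,0,0,1]]]'
python3 -m inch '[[[0,-4,0,0,1],[0,-4,0,0,1],[0,-4,0,0,1],[0,-4,0,0,1],[0,-4,0,0,1],[0,-4,0,0,1],[0,-4,0,0,1]]]'
python3 -c "
from h import *
todo([.4155,.136,.15],-6.2)"
```

```text
time: 1.18
position: [0.3859, -0.2656, 0.2264]
tool_rot: [-0.704, 0.051, 0.706, 0.053]
ft_force: [1.6, 1.3, -0.1]
grip_width: 0.0869
time: 1.77
position: [0.4247, 0.0233, 0.2267]
tool_rot: [-0.703, 0.052, 0.707, 0.056]
ft_force: [0.9, 0.2, 0.8]
grip_width: 0.0869
P [0.4247 0.0233 0.2267] yaw -8.72 w 0.0869 F [0.9 0.2 0.8] t 1.77
shift cm [  7.75 -10.96   2.57] turn -0.044
```

```bash
python3 -m inch '[[[2,-4,1,-0.044,1],[2,-4,1,0,1],[2,-3,1,0,1],[1.7,0,0,0,1],[0,0,0,0,1]]]'
python3 - <<'E'
from h import *
todo([.4155,.136,.15],-6.2)
i=camera_info("wrist");np.save("wi.npy",i,allow_pickle=True);im=camera("wrist");cv2.imwrite("pics/w1.png",im[:,:,::-1])
E
```

```text
time: 2.18
position: [0.4099, 0.1389, 0.1537]
tool_rot: [0.708, -0.031, -0.705, -0.036]
ft_force: [-0.3, -0.5, 0.4]
grip_width: 0.0872
P [0.4099 0.1389 0.1537] yaw -5.44 w 0.0872 F [-0.3 -0.5  0.4] t 2.18
shift cm [ 0.37  0.24 -0.58] turn 0.013
```

View pics/w1.png

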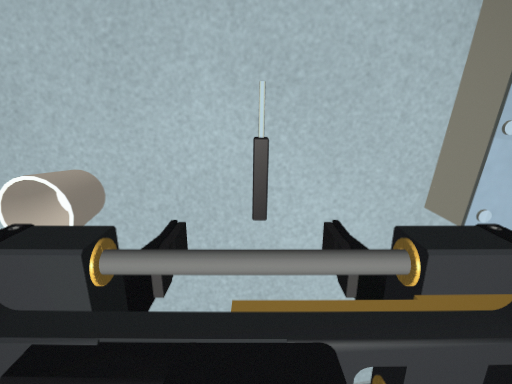

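The stylus is plainly visible: its tip is at (262,81), and the handle runs from (261,138) to (260,219).

```bash
python3 - <<'E'
from h import *
np.set_printoptions(precision=4,suppress=True)
i=np.load("wi.npy",allow_pickle=True).item();im=cv2.imread("pics/w1.png")
c=blob((im.max(2)<85).astype(np.uint8),(235,120,290,224));r=cv2.minAreaRect(c.astype(np.float32))
print(r);b=cv2.boxPoints(r)
p=plane(b,i,.02);print(p[:,:2],p.mean(0));t=plane([(262,81)],i,.01)[0];print("tip",t)
T=cv2.imread("pics/top0.png")
print("height check", tri([r[0]],i,[(229.5,222.7)],camera_info("top")))
d=t[:2]-p.mean(0)[:2];print("dist",np.linalg.norm(d),"ang",np.rad2deg(np.arctan2(d[1],d[0])))
E
```

```text
((260.0623779296875, 178.0087890625), (14.998167991638184, 82.1930923461914), 0.8951737284660339)
[[0.3752 0.1459]
 [0.4637 0.1359]
 [0.4621 0.1207]
 [0.3734 0.1294]] [0.4186 0.133  0.02  ]
tip [0.5171 0.122  0.01  ]
height check [[ 0.4149  0.1349 -0.0021  0.004 ]]
dist 0.09912478883267907 ang -6.366249082548014
```

```bash
python3 -c "
from h import *
todo([.418,.133,.015],-6.3)"
```

```text
P [0.4101 0.1387 0.1547] yaw -5.5 w 0.087 F [-0.1 -0.7  0.4] t 2.23
shift cm [13.97  0.6  -0.78] turn 0.014
```

```bash
python3 -m inch '[[[2.5,0.6,-0.8,0.014,1],[2.5,0,0,0,1],[2.5,0,0,0,0.6],[2.5,0,0,0,0.6],[2,0,0,0,0.6],[0,0,0,0,0.6]]]'; python3 -c "
from h import *
todo([.418,.133,.015],-6.3)"
```

```text
time: 2.73
position: [0.4292, 0.1286, 0.0366]
tool_rot: [0.714, -0.038, -0.698, -0.045]
ft_force: [0.2, 0.0, 0.3]
grip_width: 0.0681
P [0.4292 0.1286 0.0366] yaw -6.74 w 0.0681 F [0.2 0.  0.3] t 2.73
shift cm [ 2.13 -0.28  1.21] turn -0.008
```

```bash
python3 -m inch '[[[0.9,-0.28,1.1,0,0.6],[0.9,0,0,0,0.6],[0,0,0,0,0.6]]]'; python3 -c "
from h import *
todo([.418,.133,.015],-6.3);print(pose()[2].round(3))"
```

```text
time: 2.98
position: [0.4234, 0.1303, 0.02]
tool_rot: [0.716, -0.04, -0.696, -0.047]
ft_force: [1.0, -0.9, -0.4]
grip_width: 0.0544
P [0.4234 0.1303 0.02  ] yaw -7.04 w 0.0544 F [ 1.  -0.9 -0.4] t 2.98
shift cm [ 0.48 -0.19  0.58] turn -0.013
[[ 0.029 -0.122 -0.992]
 [ 0.007 -0.992  0.123]
 [-1.    -0.011 -0.028]]
```

```bash
python3 -m inch '[[[0.45,-0.1,0.4,0,0.6],[0,0,0,0,0.1],[0,0,0,0,0.1],[0,0,0,0,0.1],[0,0,0,0,0.1],[0,0,0,0,0.1]]]' 40; python3 -c "
from h import *
todo([.55,.205,.16],5);print(pose()[2].round(3))"
```

```text
time: 3.48
position: [0.4243, 0.131, 0.019]
tool_rot: [0.719, -0.04, -0.692, -0.048]
ft_force: [-0.5, -0.6, -0.9]
grip_width: 0.0267
P [0.4243 0.131  0.019 ] yaw -7.15 w 0.0267 F [-0.5 -0.6 -0.9] t 3.48
shift cm [-13.54  -9.08 -12.08] turn -0.212
[[ 0.039 -0.124 -0.992]
 [ 0.008 -0.992  0.124]
 [-0.999 -0.012 -0.038]]
```

```bash
python3 -m inch '[[[0.4,0,0,0,0.1],[0,0,0,0,0],[0,0,0,0,0]]]' 40; python3 -c "
from h import *
todo([.55,.205,.16],5);print(pose()[2].round(3))"
```

```text
time: 3.73
position: [0.4251, 0.1312, 0.0151]
tool_rot: [0.72, -0.04, -0.691, -0.047]
ft_force: [0.1, -0.5, -0.9]
grip_width: 0.0156
P [0.4251 0.1312 0.0151] yaw -7.13 w 0.0156 F [ 0.1 -0.5 -0.9] t 3.73
shift cm [-13.91  -9.05 -12.04] turn -0.212
[[ 0.041 -0.124 -0.991]
 [ 0.008 -0.992  0.124]
 [-0.999 -0.013 -0.039]]
```

```bash
python3 -m inch '[[[-3,0,0,0,0],[-3,0,0,-0.1,0],[-3,-2,-2,-0.11,0],[-3,-3,-2,0,0],[-1.5,-2,-1,0,0],[0,0,0,0,0]]]'; python3 - <<'E'
from h import *
todo([.50,.205,.16],5);print(pose()[2].round(3))
i=camera_info("wrist");np.save("wi.npy",i,allow_pickle=True);im=camera("wrist");cv2.imwrite("pics/w2.png",im[:,:,::-1])
i=camera_info("scene");im=camera("scene");cv2.imwrite("pics/s2.png",im[:,:,::-1])
E
```

```text
time: 4.23
position: [0.463, 0.2033, 0.1518]
tool_rot: [0.714, 0.035, -0.698, 0.03]
ft_force: [1.0, -0.8, 0.5]
grip_width: 0.0156
P [0.463  0.2033 0.1518] yaw 5.26 w 0.0156 F [ 1.  -0.8  0.5] t 4.23
shift cm [-0.74  0.16 -3.72] turn 0.004
[[ 0.023  0.092 -0.996]
 [ 0.008 -0.996 -0.092]
 [-1.    -0.006 -0.023]]
```

View pics/w2.png

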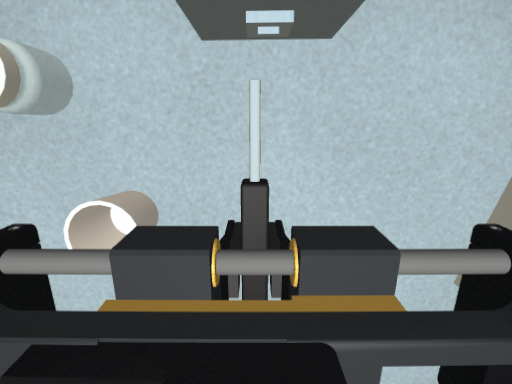

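The wrist view shows the tip at (255,82), the collar's front top edge from (248,23) to (294,23), and the recess glint at (269,30). The foot of the box's front runs along row 39, from x = 202 to 335.

```bash
python3 - <<'E'
from h import *
np.set_printoptions(precision=4,suppress=True)
i=np.load("wi.npy",allow_pickle=True).item()
e=plane([(248,23),(294,23)],i,.073);print("collar edge",e)
b=plane([(202,39),(335,38)],i,0);print("base",b)
for q in (e,b):
    d=q[0]-q[1];print("normal ang",np.rad2deg(np.arctan2(-d[0],d[1])),"len",np.linalg.norm(d),"mid",q.mean(0))
for z in (.14,.145,.15):print("tip",plane([(255,82),(255,180)],i,z))
S=cv2.imread("pics/s2.png");cv2.imwrite("pics/s2c.png",cv2.resize(S[140:320,220:400],(720,720),interpolation=2)[:600])
E
```

```text
collar edge [[0.6055 0.2217 0.073 ]
 [0.6087 0.187  0.073 ]]
base [[0.6099 0.2706 0.    ]
 [0.6229 0.1376 0.    ]]
normal ang 5.206815732726894 len 0.03475370118189735 mid [0.6071 0.2044 0.073 ]
normal ang 5.600788285378351 len 0.13368957164800363 mid [0.6164 0.2041 0.    ]
tip [[0.5551 0.2114 0.14  ]
 [0.4991 0.2063 0.14  ]]
tip [[0.5544 0.2113 0.145 ]
 [0.5001 0.2063 0.145 ]]
tip [[0.5538 0.2113 0.15  ]
 [0.5012 0.2064 0.15  ]]
```

View pics/s2c.png

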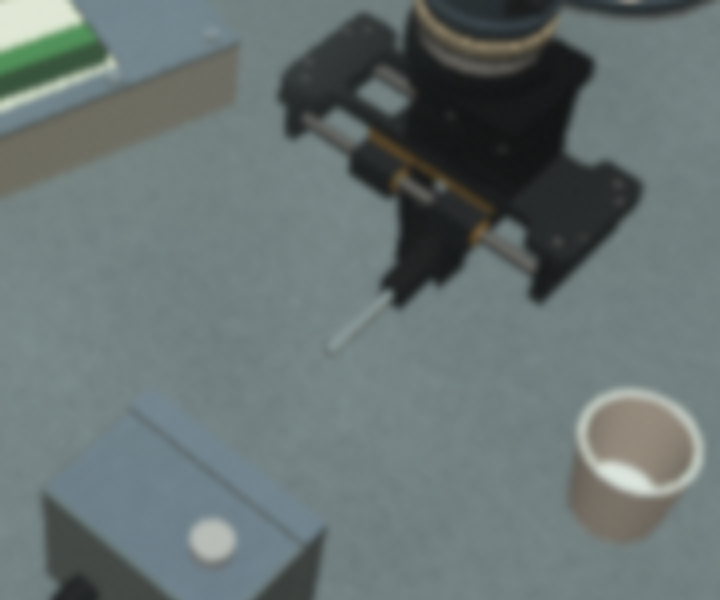

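The scene crop shows the stylus tip at (330,350), which is (302.5,227.5) in the full picture, level and free of the box.

```bash
cat >> h.py <<'E'
def tip_tool(t):
    o,P,M=pose();return M.T@(np.array(t)-P)
E
python3 - <<'E'
from h import *
np.set_printoptions(precision=4,suppress=True)
i=np.load("wi.npy",allow_pickle=True).item()
t=tri([(255,82)],i,[(302.5,227.5)],camera_info("scene"))[0];print(t)
tt=tip_tool(plane([(255,82)],i,t[2])[0]);print("in tool",tt, "expected z height by geometry", pose()[1][2]-.005)
o,P,M=pose();print("tip now (tri height)",P+M@tt)
todo([.463,.203,.06],5.4)
E
```

```text
[0.5535 0.2126 0.1459 0.003 ]
in tool [ 0.0042 -0.0021 -0.096 ] expected z height by geometry 0.14371904216506404
tip now (tri height) [0.5543 0.2113 0.1459]
P [0.4589 0.2005 0.1487] yaw 5.22 w 0.0159 F [-0.7 -0.5 -0.6] t 4.33
shift cm [ 8.88 -0.18 -0.31] turn -0.003
```

```bash
python3 -m inch '[[[3,0.6,0,0,0],[3,0.5,0,0,0],[3,0,-1,0,0],[0,0,-1,0,0],[0,0,0,0,0]]]'; python3 - <<'E'
from h import *
todo([.49,.193,.06],5.3);print(pose()[2].round(3))
i=camera_info("wrist");np.save("wi.npy",i,allow_pickle=True);im=camera("wrist");cv2.imwrite("pics/w3.png",im[:,:,::-1])
cv2.imwrite("pics/w3c.png",cv2.resize(im[0:130,170:350,::-1],(720,520),interpolation=2))
im=camera("scene");cv2.imwrite("pics/s3.png",im[:,:,::-1])
for _ in range(1):
    todo([.49,.193,.06],5.3)
E
```

```text
time: 4.75
position: [0.4728, 0.1864, 0.0513]
tool_rot: [-0.705, -0.032, 0.707, -0.031]
ft_force: [0.8, 0.5, -0.7]
grip_width: 0.016
P [0.4728 0.1864 0.0513] yaw 5.15 w 0.016 F [ 0.8  0.5 -0.7] t 4.75
shift cm [-0.87 -0.51 -1.77] turn -0.003
[[-0.003  0.09  -0.996]
 [ 0.002 -0.996 -0.09 ]
 [-1.    -0.002  0.003]]
P [0.471  0.1866 0.0524] yaw 5.17 w 0.0157 F [-0.5  0.  -1.2] t 4.85
shift cm [-0.77 -0.47 -1.95] turn -0.002
```

View pics/w3c.png

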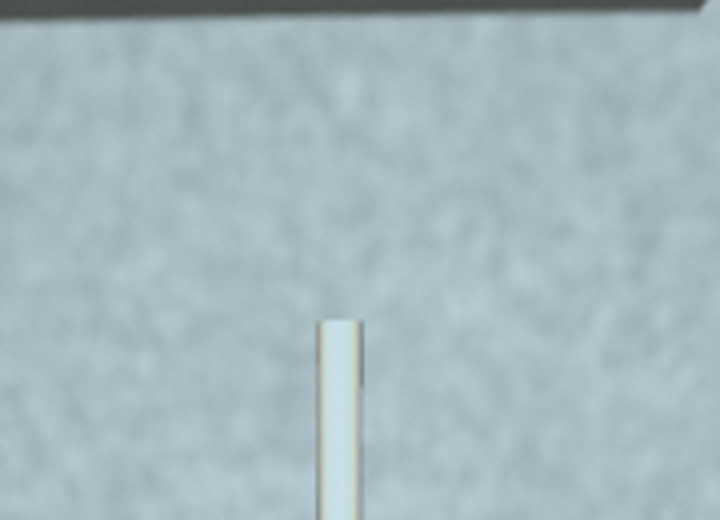

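```bash
python3 - <<'E'
from h import *
np.set_printoptions(precision=4,suppress=True)
i=np.load("wi.npy",allow_pickle=True).item();s=camera_info("scene")
print("corner",plane([(347,2)],i,0))
im=cv2.imread("pics/s3.png");S0=cv2.imread("pics/s2.png")
pr=lambda X:cv2.projectPoints(np.array(X,float).reshape(-1,1,3),np.array(s["rvec"],float),np.array(s["tvec"],float),np.array(s["camera_matrix"]),np.array(s["dist"]))[0].reshape(-1,2)
t=plane([(255,80)],i,.047)[0];d=np.array([-.996,-.09,0]);print(t)
print("pred px",pr([t,t+d*.05,[.607,.2045,.055],[.607,.2045,.073]]))
u,v=pr([t])[0].round().astype(int);print(u,v)
g=im[v-10:v+7,u-8:u+18].max(2);print(g)
E
```

```text
corner [[0.6224 0.1399 0.    ]]
[0.5645 0.1943 0.047 ]
pred px [[289.2207 249.2492]
 [302.6774 236.64  ]
 [279.3083 260.4489]
 [279.7396 256.3054]]
289 249
[[131 133 133 133 132 130 130 128 127 129 131 132 132 130 130 131 132 133
  134 139 145 144 135 126 117 100]
 [130 133 134 133 131 129 127 128 127 129 131 132 133 131 130 131 133 135
  141 144 143 135 128 128 130 123]
 [131 131 132 131 130 128 128 129 128 129 132 134 132 132 131 132 135 141
  145 142 134 127 127 132 135 134]
 [130 130 130 130 128 128 129 129 130 130 131 132 133 133 133 136 141 145
  142 133 127 125 129 133 136 136]
 [131 130 130 130 129 129 130 130 130 132 132 133 132 134 137 142 146 142
  133 127 127 129 132 134 136 136]
 [130 130 130 131 130 129 130 130 131 132 132 133 133 137 142 145 142 133
  126 127 131 132 134 136 137 136]
 [131 129 130 131 131 130 130 131 130 132 132 133 136 142 146 141 133 127
  128 131 132 134 134 137 138 137]
 [131 129 128 130 130 130 129 130 130 130 133 137 143 147 141 131 127 129
  131 133 134 133 133 136 137 137]
 [131 129 128 129 130 131 132 131 130 130 136 143 148 144 134 129 128 13
[... 209 characters left out ...]
33 133 132
  134 133 134 134 132 131 130 130]
 [130 130 131 131 132 133 132 130 126 128 134 135 133 133 132 131 131 132
  132 132 132 132 131 130 129 129]
 [131 131 131 131 132 133 133 130 127 124 128 132 132 132 132 130 129 130
  131 131 130 131 130 130 129 129]
 [131 131 131 131 131 132 133 131 129 127 130 133 134 132 131 130 130 130
  131 131 130 130 131 131 131 132]
 [132 132 132 131 132 132 132 131 130 131 133 132 133 131 132 132 131 129
  130 130 130 130 132 132 132 133]
 [135 134 134 133 132 131 132 132 131 130 130 130 130 131 132 133 132 131
  130 131 130 130 131 131 131 131]
 [139 138 136 133 132 132 133 134 133 131 129 129 129 131 133 134 133 132
  132 131 131 130 131 129 130 130]]
```

```bash
python3 -m inch '[[[-1.0,-0.6,-1,0,0],[0,0,-1,0,0],[0,0,0,0,0]]]'; python3 - <<'E'
from h import *
i=camera_info("wrist")
todo([.505,.196,.062],5.3);print(pose()[2].round(3))
print(plane([(255,80)],i,.055)[0].round(4))
im=camera("wrist");np.save("wi.npy",i,allow_pickle=True);cv2.imwrite("pics/w4.png",im[:,:,::-1])
im=camera("scene");cv2.imwrite("pics/s4.png",im[:,:,::-1])
cv2.imwrite("pics/s4c.png",cv2.resize(im[200:290,230:330,::-1],(660,594),interpolation=2))
todo([.505,.196,.062],5.3)
E
```

```text
time: 5.1
position: [0.4894, 0.1936, 0.0652]
tool_rot: [-0.705, -0.032, 0.708, -0.031]
ft_force: [0.3, 0.0, -0.1]
grip_width: 0.0159
P [0.4894 0.1936 0.0652] yaw 5.14 w 0.0159 F [ 0.3  0.  -0.1] t 5.1
shift cm [ 0.31 -0.1  -1.57] turn -0.003
[[-0.005  0.09  -0.996]
 [ 0.001 -0.996 -0.09 ]
 [-1.    -0.002  0.005]]
[0.5818 0.2015 0.055 ]
P [0.4874 0.1934 0.0648] yaw 5.15 w 0.0159 F [ 0.8 -0.2 -0.5] t 5.2
shift cm [ 0.27 -0.1  -1.78] turn -0.003
```

View pics/s4c.png

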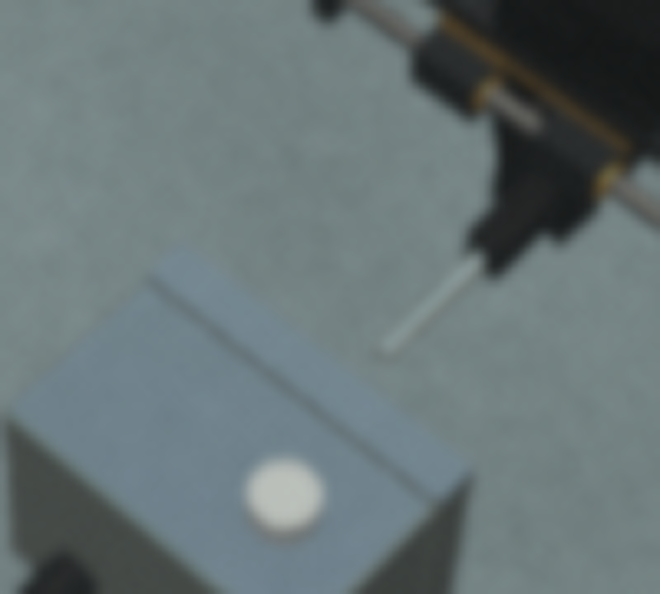

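The tip shows at (388,350) in the crop, which is (288.8,253.0) in the full picture, just short of the box front and roughly mid-collar.

```bash
python3 - <<'E'
from h import *
np.set_printoptions(precision=4,suppress=True)
i=np.load("wi.npy",allow_pickle=True).item();s=camera_info("scene")
print(tri([(255,80)],i,[(288.8,253.0)],s))
# known reference in scene: box top corners -> bias of the scene camera
for px,X in [((470/6.6+230,475/6.6+200),"front -y or +y top corner")]:
    print(plane([px],s,.1),"box says",np.array([.6163,.2046])+.065*np.array([-.094,.9956]))
E
```

```text
[[0.5798 0.2037 0.0589 0.0054]]
[[0.6116 0.2745 0.1   ]] box says [0.6102 0.2693]
```

```bash
python3 -m inch '[[[0.3,0,-1.2,0,0],[0,0,-0.8,0,0],[0,0,-0.5,0,0],[0,0,0,0,0]]]'; python3 -c "
from h import *
todo([.511,.196,.062],5.3);print(pose()[2].round(3),plane([(255,80)],camera_info('wrist'),.055))"
```

```text
time: 5.53
position: [0.5104, 0.1952, 0.0628]
tool_rot: [-0.703, -0.032, 0.71, -0.032]
ft_force: [-0.3, 0.9, -0.9]
grip_width: 0.016
P [0.5104 0.1952 0.0628] yaw 5.18 w 0.016 F [-0.3  0.9 -0.9] t 5.53
shift cm [ 0.08 -0.08 -0.07] turn -0.002
[[-0.01   0.09  -0.996]
 [ 0.    -0.996 -0.09 ]
 [-1.    -0.001  0.01 ]] [[0.60237444 0.20316307 0.055     ]]
```

```bash
python3 -m inch '[[[0,0,-0.5,0,0],[0,0,-0.5,0,0]]]'; python3 -m inch '[[[0,0,-0.4,0,0],[0,0,-0.4,0,0]]]';python3 -c "
from h import *
todo([.517,.196,.062],5.3)"
```

```text
time: 5.7
position: [0.5188, 0.1959, 0.0626]
tool_rot: [-0.702, -0.032, 0.711, -0.032]
ft_force: [1.1, 0.2, -0.4]
grip_width: 0.0155
time: 5.87
position: [0.5259, 0.1965, 0.0623]
tool_rot: [-0.7, -0.032, 0.712, -0.032]
ft_force: [-3.0, -0.6, 2.2]
grip_width: 0.0157
P [0.5259 0.1965 0.0623] yaw 5.2 w 0.0157 F [-3.  -0.6  2.2] t 5.87
shift cm [ 0.04 -0.03  0.89] turn -0.002
```

```bash
python3 -m inch '[[[-0.1,0,-0.4,0,0],[0,0,-0.4,0,0]]]'; python3 -m inch '[[[0,0,-0.3,0,0],[0,0,-0.3,0,0]]]';python3 -c "
from h import *
todo([.517,.196,.062],5.3)"
```

```text
time: 6.03
position: [0.5284, 0.1968, 0.0623]
tool_rot: [-0.695, -0.032, 0.717, -0.033]
ft_force: [-10.2, -1.0, 4.5]
grip_width: 0.0157
time: 6.2
position: [0.5284, 0.1968, 0.061]
tool_rot: [-0.69, -0.031, 0.722, -0.033]
ft_force: [-6.0, -0.7, 3.5]
grip_width: 0.0158
P [0.5284 0.1968 0.061 ] yaw 5.25 w 0.0158 F [-6.  -0.7  3.5] t 6.2
shift cm [-0.05 -0.03  1.15] turn -0.001
```

```bash
python3 -m inch '[[[-0.2,0,-0.8,0,0],[-0.1,0,-0.8,0,0]]]';python3 -m inch '[[[-0.1,0,-0.8,0,0],[0,0,-0.8,0,0]]]'; python3 - <<'E'
from h import *
todo([.517,.196,.062],5.3);print(pose()[2].round(3))
im=camera("wrist");cv2.imwrite("pics/w5.png",im[:,:,::-1])
g=im[60:110,225:285].max(2);print(im[:110:5,255].max(1),im[:110:5,240].max(1))
E
```

```text
time: 6.37
position: [0.5292, 0.1968, 0.061]
tool_rot: [-0.677, -0.031, 0.734, -0.035]
ft_force: [-12.5, -1.1, 5.8]
grip_width: 0.0156
time: 6.53
position: [0.5297, 0.1969, 0.0591]
tool_rot: [-0.664, -0.03, 0.746, -0.036]
ft_force: [-12.3, -1.9, 5.2]
grip_width: 0.0159
P [0.5297 0.1969 0.0591] yaw 5.35 w 0.0159 F [-12.3  -1.9   5.2] t 6.53
shift cm [-0.14 -0.03  1.3 ] turn 0.001
[[-0.116  0.094 -0.989]
 [-0.015 -0.996 -0.093]
 [-0.993  0.004  0.117]]
[201 202 203 202 203 193 162 209 210 209 209 209 210 209 211 210 211 212
 211 231 231 231] [203 201 201 202 203 194 163 207 210 212 212 212 213 213 214 214 214 214
 215 231 230 232]
```

View pics/w5.png

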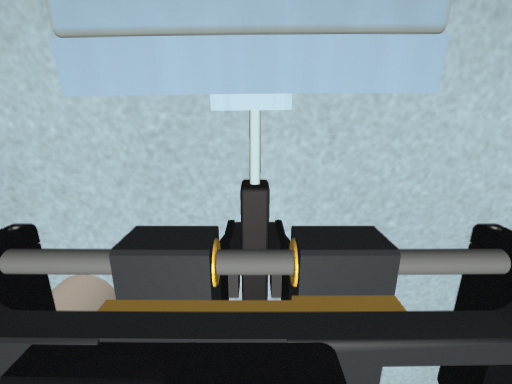

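The rod enters the collar centrally (collar x 211–292, rod at 255, rows 110 and up). The TCP also stopped about where a full press would put it, at 12 N, above the 4 N spring. So the button is fully in. I'll retract and put the stylus back where it lay.

```bash
python3 -m inch '[[[0.1,0,2,0,0],[0.2,0,3,0,0],[0,0,3,0,0],[0,3,3,0.1,0],[0,3,2,0.1,0],[0,0,0,0,0]]]'; python3 -c "
from h import *
todo([.42,.132,.024],-6.3);print(pose()[2].round(3))"
```

```text
time: 7.08
position: [0.4036, 0.1277, 0.0704]
tool_rot: [-0.667, 0.046, 0.743, 0.032]
ft_force: [-1.9, -0.0, -0.7]
grip_width: 0.0156
P [0.4036 0.1277 0.0704] yaw -6.42 w 0.0156 F [-1.9 -0.  -0.7] t 7.08
shift cm [ 4.43 -0.72 -2.06] turn -0.002
[[-0.107 -0.109 -0.988]
 [-0.013 -0.994  0.111]
 [-0.994  0.025  0.105]]
```

```bash
python3 -m inch '[[[2,-0.5,-1,0,0],[1.8,0,-0.5,0,0],[0.8,0,0,0,0]]]'; python3 -m inch '[[[0.5,0,0,0,0],[0.5,0,0,0,0]]]'; python3 -c "
from h import *
todo([.42,.132,.020],-6.3);print(pose()[2].round(3))"
```

```text
time: 7.33
position: [0.4192, 0.1293, 0.0244]
tool_rot: [-0.672, 0.046, 0.738, 0.034]
ft_force: [0.0, 0.4, -1.5]
grip_width: 0.0157
time: 7.5
position: [0.4196, 0.1292, 0.0138]
tool_rot: [-0.672, 0.046, 0.738, 0.034]
ft_force: [-1.4, -3.7, 55.6]
grip_width: 0.0154
P [0.4196 0.1292 0.0138] yaw -6.54 w 0.0154 F [-1.4 -3.7 55.6] t 7.5
shift cm [-0.63 -0.27  0.05] turn -0.004
[[-0.094 -0.112 -0.989]
 [-0.012 -0.993  0.113]
 [-0.995  0.023  0.092]]
```

```bash
python3 -m inch '[[[-0.6,0,0,0,0],[0,0,0,0,0.4],[0,0,0,0,0.5]]]'; python3 -m inch '[[[0,0,0,0,0.5],[0,0,0,0,0.6],[-2,0,0,0,0.6],[-4,0,0,0,0.6],[-4,0,0,0,0.6],[-4,0,0,0,0.6],[-4,0,0,0,0.6]]]'; python3 -c "
from h import *
todo([.45,-.16,.2],-13);print(pose()[2].round(3),pose()[0]['q'])"
```

```text
time: 7.75
position: [0.4217, 0.1298, 0.0201]
tool_rot: [-0.673, 0.046, 0.737, 0.033]
ft_force: [0.3, -0.5, 0.0]
grip_width: 0.0223
time: 8.33
position: [0.4326, 0.1321, 0.1982]
tool_rot: [-0.665, 0.046, 0.745, 0.032]
ft_force: [1.4, -0.0, -1.0]
grip_width: 0.0519
P [0.4326 0.1321 0.1982] yaw -6.44 w 0.0519 F [ 1.4 -0.  -1. ] t 8.33
shift cm [ 1.000e-02  2.884e+01 -4.950e+00] turn 0.114
[[-0.114 -0.109 -0.987]
 [-0.014 -0.994  0.111]
 [-0.993  0.026  0.112]] [ 0.05340867  0.39694551  1.81533143 -0.00855223  1.04453022  1.73986923]
```

```bash
python3 -m inch '[[[0,4,-2,0.1,0.6],[0,4,-2,0.04,0.6],[0,4,-2,0,0.6],[0,4,-2,0,0.6],[0,4,-2,0,0.6],[0,4,-1,0,0.6],[0,4,-1,0,0.6],[0,2,0,0,0.6]]]'; python3 -c "
from h import *
todo([.60,-.197,.17],-14.3)"
```

```text
time: 9.0
position: [0.4891, -0.1765, 0.2087]
tool_rot: [-0.673, 0.095, 0.73, 0.075]
ft_force: [0.4, 0.4, 0.5]
grip_width: 0.0523
P [ 0.4891 -0.1765  0.2087] yaw -13.88 w 0.0523 F [0.4 0.4 0.5] t 9.0
shift cm [  2.96  -0.79 -11.52] turn 0.007
```

```bash
python3 -m inch '[[[0,-0.4,-3.5,0,0.6],[0,-0.4,-3.5,0,0.6],[0,0,0,0,0.6]]]'; cat > bar.py <<'E'
from h import *
import sys
np.set_printoptions(precision=4,suppress=True)
z=float(sys.argv[1]) if len(sys.argv)>1 else .036
o=pose()[1];i=camera_info("wrist");im=camera("wrist")[:,:,::-1];cv2.imwrite("pics/wb%d.png"%int(robot.get_obs()["time"]*100),im)
a=im.astype(int);m=((a[:,:,1]-a[:,:,2]>30)&(a[:,:,1]-a[:,:,0]>30)).astype(np.uint8)
c=blob(m,(0,0,512,225));r=cv2.minAreaRect(c.astype(np.float32));b=cv2.boxPoints(r);print("px",r)
p=plane(b,i,z);p=p[np.argsort(p[:,0])];A,B=p[:2].mean(0),p[2:].mean(0);d=B-A
print("near",A[:2],"far",B[:2],"yaw",np.rad2deg(np.arctan2(d[1],d[0])),"len",np.linalg.norm(d),"width",np.linalg.norm(p[2]-p[3]))
w=blob((a.min(2)>205).astype(np.uint8),(0,0,512,225)) if 0 else None
E
python3 bar.py; python3 -c "
from h import *
todo([.6107,-.1985,.022],-14.3)"
```

```text
time: 9.25
position: [0.556, -0.1926, 0.2013]
tool_rot: [-0.671, 0.098, 0.731, 0.079]
ft_force: [2.4, -0.3, 0.0]
grip_width: 0.0521
px ((244.5, 162.5), (122.99998474121094, 18.999996185302734), 90.0)
near [ 0.4897 -0.1692] far [ 0.6309 -0.2073] yaw -15.091328843435166 len 0.14623694925912292 width 0.020319066763932293
P [ 0.5531 -0.1915  0.2012] yaw -14.5 w 0.0523 F [-0.9  0.   0.3] t 9.3
shift cm [17.32 -1.41 -7.27] turn -0.004
```

```bash
python3 -m inch '[[[3,-0.4,-2.5,0,0.6],[3,-0.3,-2.5,0,0.6],[3,-0.3,-2,0,0.6],[1,0,-0.5,0,0.6],[0,0,0,0,0.6]]]'; python3 -c "
from h import *
todo([.610,-.2015,.022],-14.8);print(pose()[2].round(3))"; python3 bar.py
```

```text
time: 9.72
position: [0.6167, -0.2, 0.0926]
tool_rot: [-0.668, 0.097, 0.734, 0.079]
ft_force: [-0.5, 0.0, 0.4]
grip_width: 0.0525
P [ 0.6167 -0.2     0.0926] yaw -14.4 w 0.0525 F [-0.5  0.   0.4] t 9.72
shift cm [ 7.1   0.05 -0.03] turn 0.007
[[-0.096 -0.245 -0.965]
 [-0.014 -0.969  0.248]
 [-0.995  0.037  0.089]]
px ((256.0, 211.5), (25.0, 26.0), 90.0)
near [ 0.6    -0.1993] far [ 0.6213 -0.2047] yaw -14.103088139051302 len 0.021983117938126063 width 0.02049527759103991
```

```bash
python3 -m inch '[[[2.5,0,0,0,0.6],[2.5,0,0,0,0.6],[1.0,0,0,0,0.6],[0.4,0,0,0,0.6]]]'; python3 -c "
from h import *
todo([.608,-.2015,.022],-14.8)"
```

```text
time: 10.1
position: [0.6096, -0.2004, 0.0365]
tool_rot: [-0.67, 0.098, 0.732, 0.077]
ft_force: [0.1, -1.0, -0.1]
grip_width: 0.0523
P [ 0.6096 -0.2004  0.0365] yaw -14.32 w 0.0523 F [ 0.1 -1.  -0.1] t 10.1
shift cm [1.46 0.08 0.  ] turn 0.008
```

```bash
python3 -m inch '[[[1.0,0,0,0,0.6],[0.7,0,0,0,0.6]]]'; python3 -m inch '[[[0,0,0,0,0.2],[0,0,0,0,0.1],[0,0,0,0,0.1],[0,0,0,0,0.1],[0,0,0,0,0.1]]]' 25; python3 -c "
from h import *
todo([.608,-.2015,.022],-14.8)"
```

```text
time: 10.27
position: [0.6086, -0.2012, 0.0224]
tool_rot: [-0.671, 0.098, 0.731, 0.077]
ft_force: [-1.1, -0.3, -0.2]
grip_width: 0.0522
time: 10.68
position: [0.6098, -0.202, 0.0249]
tool_rot: [-0.673, 0.099, 0.729, 0.076]
ft_force: [0.8, -0.4, -0.2]
grip_width: 0.0267
P [ 0.6098 -0.202   0.0249] yaw -14.33 w 0.0267 F [ 0.8 -0.4 -0.2] t 10.68
shift cm [ 0.3  -0.02  0.16] turn 0.008
```

```bash
python3 -m inch '[[[0,0,0,0,0.1],[0.1,0,1,0,0.1],[0.1,0,1,0,0.1],[0.1,0,1,0,0.1]]]'; python3 -c "
from h import *
todo([.57,-.192,.024],-14.3)"
```

```text
time: 11.02
position: [0.5853, -0.1963, 0.0253]
tool_rot: [-0.677, 0.1, 0.725, 0.075]
ft_force: [2.3, -1.3, -0.1]
grip_width: 0.0222
P [ 0.5853 -0.1963  0.0253] yaw -14.34 w 0.0222 F [ 2.3 -1.3 -0.1] t 11.02
shift cm [ 0.23 -0.05  1.58] turn -0.001
```

Gripped at 22.2 mm (the bar's width) and sliding at about 2.3 N of friction. I'll go on until the hidden end meets the near wall.

```bash
python3 -m inch '[[[0.1,0,0.8,0,0.1],[0.1,0,0.8,0,0.1]]]';python3 -m inch '[[[0,0,0.6,0,0.1]]]';python3 -m inch '[[[0,0,0.6,0,0.1]]]';  python3 -c "
from h import *
todo([.57,-.192,.024],-14.3)"
```

```text
time: 11.18
position: [0.5708, -0.1931, 0.0254]
tool_rot: [-0.679, 0.101, 0.723, 0.075]
ft_force: [2.4, -1.5, 0.5]
grip_width: 0.0217
time: 11.27
position: [0.5641, -0.1914, 0.0257]
tool_rot: [-0.679, 0.101, 0.723, 0.075]
ft_force: [0.4, -0.6, -2.1]
grip_width: 0.0224
time: 11.35
position: [0.5574, -0.1896, 0.026]
tool_rot: [-0.679, 0.101, 0.723, 0.075]
ft_force: [0.4, 0.0, -3.0]
grip_width: 0.0217
P [ 0.5574 -0.1896  0.026 ] yaw -14.36 w 0.0217 F [ 0.4  0.  -3. ] t 11.35
shift cm [ 0.12 -0.09 -1.29] turn -0.001
```

```bash
python3 -m inch '[[[-0.5,0,0,0,0.1],[-0.5,0,0,0,0.1],[0,0,0,0,0.1]]]' 10; python3 -c "
from h import *
todo([.57,-.192,.024],-14.3)"; python3 bar.py .05
```

```text
time: 11.6
position: [0.5537, -0.1875, 0.0353]
tool_rot: [-0.676, 0.1, 0.726, 0.076]
ft_force: [1.4, 0.2, -3.0]
grip_width: 0.0219
P [ 0.5537 -0.1875  0.0353] yaw -14.37 w 0.0219 F [ 1.4  0.2 -3. ] t 11.6
shift cm [ 1.01 -0.01 -1.76] turn -0.001
px ((254.0, 192.0), (42.0, 64.0), 0.0)
near [ 0.5729 -0.1916] far [ 0.6062 -0.2001] yaw -14.246523539213626 len 0.03438010324459342 width 0.02046530141402545
```

```bash
ls -t pics | head -1; cp pics/$(ls -t pics | head -1) pics/v1.png
```

```text
wb1165.png
```

View pics/v1.png

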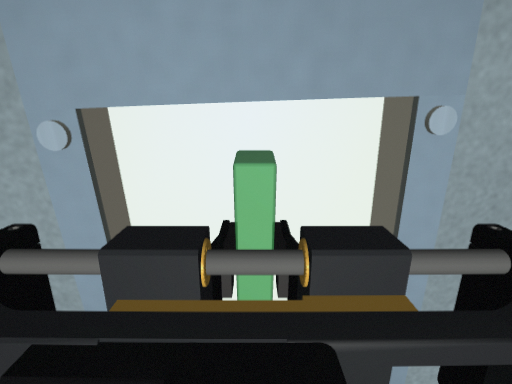

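The view shows the freed end of the bar at rows 151–163, columns 235–276, well inside the opening, whose far edge is at row 100. I'll lift further and see whether it pivots.

```bash
python3 -m inch '[[[-1,0,0.1,0,0.1],[-1,0,0.1,0,0.1],[-0.5,0,0,0,0.1]]]' ; python3 -c "
from h import *
todo([.57,-.192,.024],-14.3)"; python3 bar.py .08
```

```text
time: 11.9
position: [0.5532, -0.1861, 0.0606]
tool_rot: [-0.675, 0.099, 0.727, 0.076]
ft_force: [-0.3, 0.0, -3.7]
grip_width: 0.0221
P [ 0.5532 -0.1861  0.0606] yaw -14.35 w 0.0221 F [-0.3  0.  -3.7] t 11.9
shift cm [ 3.53  0.01 -2.02] turn -0.001
px ((254.5, 187.0), (74.0, 43.0), 90.0)
near [ 0.5747 -0.1908] far [ 0.6114 -0.2001] yaw -14.191383249828462 len 0.037894794996772035 width 0.019947971245630122
```

```bash
python3 -m inch '[[[-1,0,0.1,0,0.1],[-1,0,0.1,0,0.1]]]' ; python3 -c "
from h import *
todo([.57,-.192,.024],-14.3)"; python3 bar.py .1; python3 - <<'E'
from h import *
im=camera("scene")[:,:,::-1];cv2.imwrite("pics/s6.png",im);cv2.imwrite("pics/s6c.png",cv2.resize(im[100:220,120:300],(780,520),interpolation=2))
E
```

```text
time: 12.12
position: [0.5519, -0.1845, 0.0818]
tool_rot: [-0.674, 0.099, 0.728, 0.077]
ft_force: [-0.3, 0.1, -2.8]
grip_width: 0.0218
P [ 0.5519 -0.1845  0.0818] yaw -14.35 w 0.0218 F [-0.3  0.1 -2.8] t 12.12
shift cm [ 5.63  0.04 -2.35] turn -0.001
px ((254.5, 187.5), (73.0, 45.0), 90.0)
near [ 0.5729 -0.1892] far [ 0.6095 -0.1985] yaw -14.183081304395206 len 0.03777161626556046 width 0.021067250406206744
```

View pics/s6c.png

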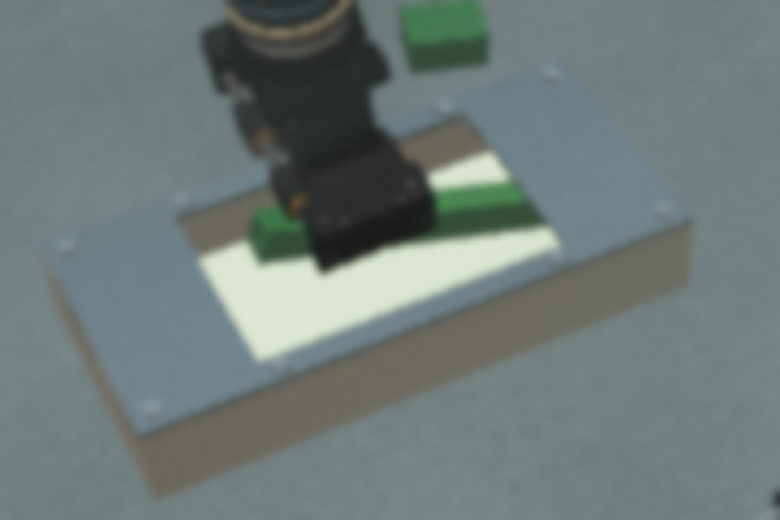

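The bar has pivoted: its far end at (265,235) is raised, and the other end dips under the cover at (535,210). I'll get its tilt from the ray crossings with the bar's vertical plane.

```bash
cat > tilt.py <<'E'
from h import *
np.set_printoptions(precision=4,suppress=True)
o,P,M=pose();a=-M[:,2];u=np.array([a[0],a[1],0]);u/=np.linalg.norm(u);n=np.array([-u[1],u[0],0])
def onplane(px,off=.011):
    c,d=rays([px],camera_info("scene"));k=((P-c)@n+off)/(d[0]@n);X=c+k*d[0];return X,(X-P)@u
E
python3 - <<'E'
from tilt import *
s=lambda x,y:(x/4.3333+120,y/4.3333+100)
for nm,p in [("far bot",s(263,262)),("far top",s(255,232)),("edge bot",s(545,222)),("edge top",s(522,203))]: print(nm,*onplane(p))
E
```

```text
far bot [ 0.6042 -0.1868  0.0767] 0.04993879089858546
far top [ 0.606  -0.1872  0.1039] 0.05184481778239093
edge bot [ 0.4152 -0.1384  0.0254] -0.14513040205522268
edge top [ 0.4315 -0.1426  0.0504] -0.128339251161624
```

```bash
python3 -m inch '[[[-0.5,0,-1.5,0,0.1],[-0.5,0,-1.5,0,0.1],[-0.5,0,-1.5,0,0.1]]]' ; python3 -c "
from h import *
todo([.57,-.192,.024],-14.3);print(pose()[2].round(3))"; python3 bar.py .11
```

```text
time: 12.47
position: [0.593, -0.1935, 0.0947]
tool_rot: [-0.672, 0.098, 0.73, 0.078]
ft_force: [-0.2, 0.2, -3.1]
grip_width: 0.0223
P [ 0.593  -0.1935  0.0947] yaw -14.39 w 0.0223 F [-0.2  0.2 -3.1] t 12.47
shift cm [7.24 0.14 1.7 ] turn -0.001
[[-0.086 -0.245 -0.966]
 [-0.019 -0.969  0.248]
 [-0.996  0.039  0.078]]
px ((254.5, 187.99996948242188), (44.99999237060547, 71.99998474121094), -0.0)
near [ 0.6127 -0.198 ] far [ 0.6497 -0.2074] yaw -14.204166797956397 len 0.03816576821952834 width 0.021507938724626655
```

```bash
python3 -m inch '[[[-0.6,0,-1.5,0,0.1],[-0.6,0,-1.5,0,0.1],[-0.7,0,-1.5,0,0.1]]]' ; python3 -c "
from h import *
todo([.57,-.192,.024],-14.3)"; python3 bar.py .12;python3 -m inch '[[[-1,0,-1.2,0,0.1],[-1.2,0,-0.8,0,0.1]]]';python3 -c "
from h import *
todo([.57,-.192,.024],-14.3);cv2.imwrite('pics/s7.png',camera('scene')[:,:,::-1])"; 
```

```text
time: 12.77
position: [0.6391, -0.2043, 0.1097]
tool_rot: [-0.671, 0.098, 0.731, 0.078]
ft_force: [-0.7, 0.0, -4.2]
grip_width: 0.022
P [ 0.6391 -0.2043  0.1097] yaw -14.39 w 0.022 F [-0.7  0.  -4.2] t 12.77
shift cm [9.12 0.17 6.3 ] turn -0.001
px ((254.5, 188.99996948242188), (46.99999237060547, 69.99998474121094), -0.0)
near [ 0.6563 -0.2084] far [ 0.6938 -0.2179] yaw -14.207158391955018 len 0.03864353636661144 width 0.023379901117374133
time: 12.98
position: [0.662, -0.2094, 0.1291]
tool_rot: [-0.672, 0.098, 0.73, 0.078]
ft_force: [-0.2, -0.4, -2.6]
grip_width: 0.0218
P [ 0.662  -0.2094  0.1291] yaw -14.38 w 0.0218 F [-0.2 -0.4 -2.6] t 12.98
shift cm [11.22  0.16  8.49] turn -0.001
```

```bash
python3 -m inch '[[[0,0,0,0,0],[0,0,0,0,0],[-2,0,0,0,0],[-3,0,0,0,0],[-3,0,0,0,0],[-3,0,0.5,0,0],[-3,0,0.5,0,0],[0,0,0,0,0]]]' 45;  python3 - <<'E'
from h import *
todo([.60,-.195,.3],-14.3)
im=camera("scene")[:,:,::-1];cv2.imwrite("pics/s8.png",im);cv2.imwrite("pics/s8c.png",cv2.resize(im[20:240,100:360],(780,600),interpolation=2))
a=im.astype(int);m=((a[:,:,1]-a[:,:,2]>25)&(a[:,:,1]-a[:,:,0]>25)).astype(np.uint8)
for c in cv2.findContours(m,0,2)[0]:
    if cv2.contourArea(c)>30: print(cv2.boundingRect(c),cv2.contourArea(c))
E
```

```text
time: 13.7
position: [0.6561, -0.2017, 0.2647]
tool_rot: [-0.666, 0.096, 0.736, 0.08]
ft_force: [0.9, 0.4, -2.2]
grip_width: 0.0215
P [ 0.6561 -0.2017  0.2647] yaw -14.41 w 0.0215 F [ 0.9  0.4 -2.2] t 13.7
shift cm [-2.95  0.85  5.91] turn -0.002
(167, 112, 56, 12) 157.0
(127, 105, 6, 12) 33.0
(213, 100, 19, 10) 133.5
```

View pics/s8c.png

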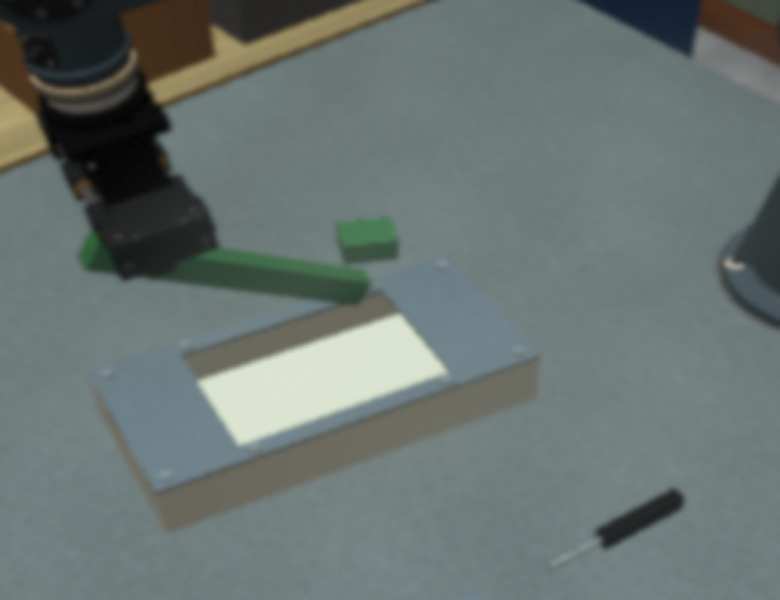

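The bar is clear of the cover, tilted, with its low end at about (365,290) in the crop. The stylus lies flat on the bench at (620,525), well off the tray. I'll work out the low end's height and the shift that centres the bar.

```bash
python3 - <<'E'
from tilt import *
s=lambda x,y:(x/3+100,y/2.727+20)
for nm,p in [("low bot",s(360,301)),("far bot",s(84,262))]: print(nm,*onplane(p))
E
```

```text
low bot [ 0.4952 -0.1488  0.1468] -0.16766916480259375
far bot [ 0.7097 -0.204   0.2795] 0.05384585499946307
```

```bash
python3 -m inch '[[[-0.3,0,2,0,0],[-0.3,0.1,2,0,0],[-0.3,0.1,2,0,0],[0,0,1,0,0],[0,0,0,0,0],[0,0,0,0,0]]]' ; python3 - <<'E'
from tilt import *
todo([.59,-.19,.28],-14.3)
im=camera("scene")[:,:,::-1];cv2.imwrite("pics/s9.png",im)
a=im.astype(int);m=((a[:,:,1]-a[:,:,2]>18)&(a[:,:,1]-a[:,:,0]>18)).astype(np.uint8)
for c in cv2.findContours(m,0,1)[0]:
    if cv2.contourArea(c)>30:
        c=c.reshape(-1,2);b=c[(c[:,1]+c[:,0]).argmax()];print(cv2.boundingRect(c),"lower-right px",b,*onplane(b+.5))
o1=pose()[1];camera("wrist");todo([.59,-.19,.28],-14.3);print("vel",np.abs(robot.get_obs()["joint_velocities"]).max())
E
```

```text
time: 14.25
position: [0.5761, -0.1815, 0.2617]
tool_rot: [-0.655, 0.093, 0.745, 0.083]
ft_force: [-0.2, -0.2, -3.8]
grip_width: 0.0215
P [ 0.5761 -0.1815  0.2617] yaw -14.43 w 0.0215 F [-0.2 -0.2 -3.8] t 14.25
shift cm [-2.    0.53 -1.32] turn -0.002
(198, 100, 54, 16) lower-right px [250 115] [ 0.4079 -0.1269  0.1635] -0.17645191254428955
(161, 95, 8, 14) lower-right px [164 108] [ 0.6264 -0.1831  0.2695] 0.049099878630955156
P [ 0.5767 -0.1817  0.2618] yaw -14.42 w 0.0217 F [-0.   0.4 -5. ] t 14.35
shift cm [-1.98  0.53 -1.25] turn -0.002
vel 0.038249277872952604
```

```bash
python3 -m inch '[[[-2,0,0,0,0],[0,0,0,0,0],[0,0,0,0,0]]]' ; python3 - <<'E'
from h import *
for k in range(6):
    im=camera("scene" if k<5 else "top")
    o=robot.get_obs();print(np.round(o["position"],4),np.abs(o["joint_velocities"]).max().round(3),o["grip_width"].round(4),o["ft_force"].round(1))
cv2.imwrite("pics/t9.png",im[:,:,::-1])
T=cv2.imread("pics/top0.png").astype(int);N=im[:,:,::-1].astype(int)
for nm,(x,y) in dict(jar=(130,181),cup=(160,224),block=(383,244)).items():
    print(nm,"mean change",np.abs(T-N)[y-15:y+15,x-15:x+15].mean().round(2))
print("ref",np.abs(T-N)[300:320,140:200].mean().round(2))
E
```

```text
time: 14.6
position: [0.5807, -0.1823, 0.2782]
tool_rot: [-0.655, 0.092, 0.746, 0.084]
ft_force: [0.5, 0.9, -3.6]
grip_width: 0.0215Traceback (most recent call last):
  File "<stdin>", line 4, in <module>
AttributeError: 'float' object has no attribute 'round'
```

```bash
python3 - <<'E'
from h import *
for k in range(5):
    im=camera("scene" if k<4 else "top")
    o=robot.get_obs();print(np.round(o["position"],4),round(float(np.abs(o["joint_velocities"]).max()),3),round(float(o["grip_width"]),4),np.round(o["ft_force"],1))
T=cv2.imread("pics/top0.png").astype(int);N=im[:,:,::-1].astype(int)
for nm,(x,y) in dict(jar=(130,181),cup=(160,224),block=(383,244)).items():
    print(nm,"mean change",np.abs(T-N)[y-15:y+15,x-15:x+15].mean().round(2))
print("ref",np.abs(T-N)[300:320,140:200].mean().round(2))
E
```

```text
[ 0.581  -0.1824  0.2787] 0.013 0.0214 [-0.1 -0.3 -3.7]
[ 0.5806 -0.1823  0.2786] 0.011 0.0218 [ 0.4 -0.1 -3.6]
[ 0.5803 -0.1821  0.2786] 0.006 0.0217 [-0.3  0.3 -4.7]
[ 0.5802 -0.1821  0.2787] 0.002 0.0216 [ 0.6  0.4 -4.5]
[ 0.5802 -0.1821  0.2788] 0.004 0.0218 [ 0.2 -0.6 -4.2]
jar mean change 9.77
cup mean change 9.96
block mean change 12.86
ref 19.9
```

```bash
python3 - <<'E'
from h import *
T=cv2.cvtColor(cv2.imread("pics/top0.png"),6).astype(np.float32);N=cv2.cvtColor(camera("top"),7).astype(np.float32)
for nm,(x,y) in dict(jar=(130,181),cup=(160,224),block=(383,244)).items():
    s=np.s_[y-16:y+16,x-16:x+16];print(nm,np.round(cv2.phaseCorrelate(T[s].copy(),N[s].copy(),cv2.createHanningWindow((32,32),cv2.CV_32F)),2))if 0 else print(nm,cv2.phaseCorrelate(T[s].copy(),N[s].copy()))
o=robot.get_obs();print(o["time"],o["grip_width"]);robot.hand_in()
E
```

```text
jar ((-0.19752792995795332, -0.01853167468270911), 0.9445145651698112)
cup ((0.03673157273843941, 0.035804425424228015), 0.8769213715568185)
block ((-0.07116196505045735, 0.13264395286611297), 0.44441268779337406)
14.95 0.021684225204386686
the job is handed in; nothing more can be done
```

I pushed the stop button in, laid the stylus back on the bench, tilted the bar out through the opening and handed in at about 15 s while holding it over the tray.

- **Button:** The tip met resistance 11 to 13 mm past the collar's mouth, where a full press should end, and stopped moving at 12 N, above the spring's 4 N. The wrist picture showed the rod centred in the recess. I could not read the button's travel directly.
- **Stylus:** It lies near where it started, clear of the tray in the last scene picture. While laying it down I pressed too hard, and the wrist briefly read 55.6 N. That is under the 120 N wrist limit. The contact was the stylus or fingertips on the bench rather than the arm or gripper body, as far as I can tell.
- **Bar:** I slid it towards the hidden end, lifted the freed end so it pivoted in the fingers, and drew it out along its own line. It hangs tilted about 31°. The lowest corner measured 0.147 m, and the last scene reading gave 0.16 m, before a further 2 cm lift. That puts it at least 8 cm above the cover.
- **Hold:** The arm was still at the end, with joint speeds of 0.004 rad/s. The bar's width reads 21.7 mm, and the wrist carries about 4 N, which matches its weight.
- **Bystanders:** The jar, cup and glass block shifted by no more than 0.2 pixel in the top view. The match for the block was weaker than for the other two.
- **Disagreements:** The cameras differed by 3–5 mm sideways near the pump box, so I aimed by tip and collar seen in the same picture. The tool also drifted into a tilt of several degrees during the push, and this was not corrected.

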